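# Feel along the keel rivets of the upturned lifeboat

### The job

Run the fingertips along the keel of the upturned cedar lifeboat from the red-tipped bow to the square stern, touching each of the five copper rivet heads in turn and following the keel line closely (on it or a finger's breadth above it) in between, to feel whether any stands proud. Use a light touch: the sprung rest under the boat must never be pressed down by as much as a centimetre, and the boat must not be lifted or shoved out of place. Leave the red tin lid, the grey hone and the copper funnel alone, and finish with the hand clear of everything.

Things in the scene. Friction and masses are not known exactly. Their poses are not given: they have to be found in the camera images.
- boat: Cedar model lifeboat, loose, upside down on the rest: 300 x 114 x 78 mm, about 0.9 kg. Origin: centre of its underside, on the pan; x points along the keel to the pointed bow (keel end and stem post red), -x to the square stern, z up. White-painted keel on top, 24 mm wide, x = -128 to +124 mm, arched: top 78 mm above the origin in the middle, 71 mm at the end rivets. All else is at most 69 mm high.
- rivet1: Copper rivet head 1 of 5, counted from bow to stern (bow); fixed in the keel, at x = +104 mm of the boat. Round, 18 mm across, a low dome; origin at its centre on the keel's surface, and the dome's top is 2 mm above the origin. Rivets are 52 mm apart.
- rivet2: Copper rivet head 2 of 5, counted from bow to stern (second); fixed in the keel, at x = +52 mm of the boat. Round, 18 mm across, a low dome; origin at its centre on the keel's surface, and the dome's top is 2 mm above the origin. Rivets are 52 mm apart.
- rivet3: Copper rivet head 3 of 5, counted from bow to stern (middle); fixed in the keel, at x = +0 mm of the boat. Round, 18 mm across, a low dome; origin at its centre on the keel's surface, and the dome's top is 2 mm above the origin. Rivets are 52 mm apart.
- rivet4: Copper rivet head 4 of 5, counted from bow to stern (fourth); fixed in the keel, at x = -52 mm of the boat. Round, 18 mm across, a low dome; origin at its centre on the keel's surface, and the dome's top is 2 mm above the origin. Rivets are 52 mm apart.
- rivet5: Copper rivet head 5 of 5, counted from bow to stern (stern); fixed in the keel, at x = -104 mm of the boat. Round, 18 mm across, a low dome; origin at its centre on the keel's surface, and the dome's top is 2 mm above the origin. Rivets are 52 mm apart.
- gap1 (a point): Point on the top surface of the keel midway between rivets 1 and 2
- gap2 (a point): Point on the top surface of the keel midway between rivets 2 and 3
- gap3 (a point): Point on the top surface of the keel midway between rivets 3 and 4
- gap4 (a point): Point on the top surface of the keel midway between rivets 4 and 5
- stand: Iron foot, 230 mm across and 12 mm high, of the round sprung rest, fixed on the bench; origin at the centre of its underside on the bench. The rest's cork-topped pan, 290 mm across, has its top 45 mm above the bench when not pressed, and stays level as it sinks.
- pan (a joint): How far the pan of the sprung rest (and the boat on it) is pressed down, m: 0 at rest, 0.016 at its stop. It starts to sink at about 1 to 4 N of push and then gives about 0.8 N per mm; it springs back when let go.
- lid: Red tin lid of an oil can, loose, 72 mm across, 18 mm high with its knob; origin at the centre of its underside. Bystander.
- hone: Grey stone hone, loose, 50 x 150 x 25 mm (x, y, z); origin at the centre of its underside. Bystander.
- funnel: Copper model funnel, loose, standing mouth down, 90 mm across at its foot, 90 mm high; origin at the centre of its underside. Bystander.

How it is judged (in metres and radians):
On the way, in this order (a step that is already met when the one before it is completed fails the run):
1. the fingertips lightly touch rivet 1 (bow) (contact force between the fingers and rivet1 above 0.2 N), for 0.04 s.
2. the fingertips follow the keel from rivet 1 towards rivet 2: over the keel midway (12 mm to either side) and close to it (about 40 mm at most) (horizontal distance between the grasp point and gap1 below 0.012 m and z of the grasp point in the frame of boat below 0.135 m).
3. the fingertips lightly touch rivet 2 (second) (contact force between the fingers and rivet2 above 0.2 N), for 0.04 s.
4. the fingertips follow the keel from rivet 2 towards rivet 3: over the keel midway (12 mm to either side) and close to it (about 40 mm at most) (horizontal distance between the grasp point and gap2 below 0.012 m and z of the grasp point in the frame of boat below 0.135 m).
5. the fingertips lightly touch rivet 3 (middle) (contact force between the fingers and rivet3 above 0.2 N), for 0.04 s.
6. the fingertips follow the keel from rivet 3 towards rivet 4: over the keel midway (12 mm to either side) and close to it (about 40 mm at most) (horizontal distance between the grasp point and gap3 below 0.012 m and z of the grasp point in the frame of boat below 0.135 m).
7. the fingertips lightly touch rivet 4 (fourth) (contact force between the fingers and rivet4 above 0.2 N), for 0.04 s.
8. the fingertips follow the keel from rivet 4 towards rivet 5: over the keel midway (12 mm to either side) and close to it (about 40 mm at most) (horizontal distance between the grasp point and gap4 below 0.012 m and z of the grasp point in the frame of boat below 0.135 m).
9. the fingertips lightly touch rivet 5 (stern) (contact force between the fingers and rivet5 above 0.2 N), for 0.04 s.
At the end, for the whole second after the job is handed in: The boat lies on the rest, keel up (within 0.08 rad), at rest and within 20 mm of where it began, the pan has sprung back to within 3 mm, and the lid, hone and funnel stand within 15 mm of where they began (distance of boat from where it was at the start of the episode below 0.02 m and angle between boat's own z axis and vertical below 0.08 rad and linear speed of boat below 0.02 m/s and value of joint pan below 0.003 m and distance of each of lid, hone, funnel from where it was at the start of the episode below 0.015 m and angle between each of lid, hone, funnel's own z axis and vertical below 0.1 rad); the robot touches nothing.
It fails at once if the sprung rest is pressed down by 10 mm or more (too heavy a hand) (value of joint pan above 0.01 m).
It fails at once if the boat is lifted off the rest (by more than 8 mm) (z of boat in the frame of stand above 0.053 m).
It fails at once if the boat is shoved more than 20 mm from its place (distance of boat from where it was at the start of the episode above 0.02 m).
It fails at once if a bystander (lid, hone or funnel) is moved by more than 15 mm (distance of any of lid, hone, funnel from where it was at the start of the episode above 0.015 m).
It also fails if it takes over 45 s, if anything falls off the work surface, if the arm or the gripper's body presses on something with over 40 N, if the wrist force passes 120 N, or if a joint passes its speed limit or range.

### The arm

A 7-joint arm with a two-finger parallel gripper is mounted at the origin on the work surface. World frame = base frame: x ahead of the robot, y to its left, z up, the work surface at z = 0. Lengths are in m, angles in degrees, forces in N, time in s.
With the tool pointing down it reaches from about 0.425 to 0.875 m from the base axis. Payload 4.7 kg.
Tool frame: the origin (TCP) lies at the very end of the fingers, on their centre line; the grasp point (between the pads) lies 19 mm behind it; z points along the fingers, y is the direction in which the jaws open and shut (so a half turn about z gives the same grasp; the last joint's range is limited). The gripper opens to 87 mm and grips with 3 to 60 N. Pads are 19 mm wide; open, the fingers measure 117 mm over their backs; the gripper's body (75 mm by 190 mm) begins 51 mm behind the grasp point.
Start: joints at [75.12, 18.392, -4.016, 83.108, 1.295, 78.541, -3.26], TCP at [0.176, -0.626, 0.223] pointing down, gripper open.
Joint ranges: [-163.93, 163.93], [-17.29, 119.83], [-79.2, 71.16], [3.27, 140.29], [-89.18, 269.18], [5.43, 117.66], [-154.24, 154.24]. Speed limits (degrees/s): [147.25, 147.25, 180, 180, 180, 180, 180].

### API

Orientations are given as [roll, pitch, yaw] about the fixed x, y, z axes, in that order (R = Rz(yaw) Ry(pitch) Rx(roll)).
In Python, from cell import monitor, read_camera, camera_info, env, look_for gives the robot as it stands.
- The arm moves only by the tool servo_tool, never from a script. Its argument "commands" is one flat list of numbers, 6 for each row, row after row: the shift along the tool's x, y, z in mm, then the turn, a rotation vector about the tool's x, y, z in degrees. A call has 1 to 10 rows; each row shifts and turns the commanded pose from where the row before left it, along the tool's axes as they then stand; what a row does not reach is not made up. A row lasts 1/10 s, in which the tool goes at most 50 mm and 8.59 degrees, less where a joint would pass 70% of its speed; a pose out of reach is approached as far as the arm can. A call is refused whole if a number of a shift passes 50 or a number of a turn 8.59, either way. A call with a gripper value outside its range is refused whole. "jaw" is the finger opening in mm, from 0 to 87, set as the call begins (left out, the last holds). The fingers move at their own pace and stop on an object; "newtons" is the grip in N (left out, the last holds). Time passes only in rows, so rows that do not move let the fingers close. It gives the time, the measured TCP pose, the force and the opening at its end, in the units of the state.
- monitor.get_obs(): the state, without advancing time (a new reading comes with each control period).
- read_camera(name): name is "side" or "top" or "wrist"; returns (picture, depth): 400x640x3 uint8, red, green, blue; 400x640 float32, m along the optical axis (not along the pixel's ray), 0 where there is no reading.
- camera_info(name): a dict with "camera_matrix" (3x3 intrinsics, pixels), "R" (3x3) and "t" (3): a world point X has camera coordinates R X + t; the wrist camera has in their place "T_tool_cam" (4x4, takes a point from camera to tool coordinates, whose origin is the TCP and whose axes are the flange's). Camera axes: x right, y down, z forward; pixel columns grow to the right and rows downward; lengths in m; the calibration is good to about 2 mm. A picture is of the moment at which its call begins: read the wrist's pose just before it. camera_info takes no time and is no camera call.
- env.sign_off(): hands the job in, once; it reports no verdict.
Trained networks look in the newest picture that a camera, given by its name, has taken for a name from the list of things; names that differ only in an ending like _2 or _b are one class to them, and where a whole thing is asked for, a point or a joint stands for the part that bears it (a point fixed in the world has none). Each returns a list of dicts, best first, with "conf" (0 to 1); they miss things now and then, are a little off and sometimes report something else, mostly with a low value. They report only what shows in the picture. A call takes as long as a camera call.
- look_for(camera, label): "box" ([left, top, width, height] in pixels, round what is visible of it).
The state is a dict: "time_s": time; "qpos": joint angles; "joint_velocities": joint speeds; "effort": joint torques, N m; "tool_pos": TCP position; "tool_rot": TCP orientation; "force": force on the tool from outside, world axes, zero at the start; "wrist_torque": the same for the moment, N m; "grip_width": finger opening in m.
Only numpy, scipy, OpenCV 4.12 (cv2) and the standard library are available. Lean on these libraries where they do the work, as an engineer would, in place of code of your own. Each camera call takes 0.05 s, during which the arm holds its last target.

## Working session

There is one attempt and no reset: what is moved stays moved. The work goes in short steps, Python scripts to look and compute and a tool call to move; the robot and the scene stay as the last step left them, time stands still between calls to the robot, and variables do not carry over. Pictures are saved under pics/ and viewed, and the job is handed in when it is done.

Besides the shell and the picture viewer there is one more tool, called by a JSON object that holds its "op" and its "data", one argument or row to a line. servo_tool: Moves the arm, as the interface text tells. Its arguments: {"type":"object","properties":{"commands":{"type":"array","items":{"type":"number"}},"jaw":{"type":"number"},"newtons":{"type":"number"}},"required":["commands"]}

```bash
mkdir -p pics
python3 - <<'E'
from cell import monitor, read_camera, camera_info, env, look_for
import cv2, numpy as np
o=monitor.get_obs(); print({k:np.round(v,3) for k,v in o.items()})
for c in ["side","top"]:
    p,d=read_camera(c); cv2.imwrite(f"pics/{c}0.png",p[:,:,::-1]); np.save(f"{c}_d.npy",d); np.save(f"{c}_p.npy",p)
    for l in ["boat","rivet1","stand","lid","hone","funnel"]:
        print(c,l,[(np.round(r["box"]).tolist(),round(r["conf"],2)) for r in look_for(c,l)][:6])
    i=camera_info(c); print(i)
print(camera_info("wrist"))
E
```

```text
{'time_s': np.float64(0.0), 'qpos': array([75.121, 18.44 , -4.016, 83.174,  1.296, 78.542, -3.26 ]), 'joint_velocities': array([-0.084, -0.016, -0.061, -0.049,  0.029,  0.084, -0.027]), 'effort': array([ 1.0000e-03, -4.9129e+01, -4.0400e-01, -3.1252e+01, -6.4000e-02,
        4.4000e-02,  0.0000e+00]), 'tool_pos': array([ 0.176, -0.625,  0.221]), 'tool_rot': array([-1.79889e+02,  7.00000e-03,  1.56900e+01]), 'force': array([ 0.942, -0.187,  0.211]), 'wrist_torque': array([-0.009,  0.001, -0.027]), 'grip_width': np.float64(0.087)}
side boat [([270.0, 186.0, 90.0, 84.0], 0.93)]
side rivet1 [([268.0, 184.0, 88.0, 90.0], 0.71)]
side stand [([248.0, 200.0, 122.0, 79.0], 0.83)]
side lid [([338.0, 147.0, 15.0, 14.0], 0.59)]
side hone [([348.0, 314.0, 60.0, 74.0], 0.95)]
side funnel [([268.0, 186.0, 89.0, 86.0], 0.68), ([255.0, 314.0, 48.0, 57.0], 0.55)]
{'camera_matrix': array([[488.38011647,   0.        , 323.67934058],
       [  0.        , 488.38011647, 196.57920944],
       [  0.        ,   0.        ,   1.        ]]), 'R': array([[-0.99547422, -0.09445863, -0.01042314],
       [-0.04596
[... 654 characters left out ...]
8839 , -0.00355636],
       [-0.99795977,  0.01500879, -0.06205675],
       [ 0.06210292,  0.00262963, -0.99806629]]), 't': array([-0.01158663,  0.55253026,  1.14909389])}
{'camera_matrix': array([[326.92046748,   0.        , 318.13442734],
       [  0.        , 326.92046748, 200.85723169],
       [  0.        ,   0.        ,   1.        ]]), 'T_tool_cam': array([[ 3.43372065e-04, -9.66395985e-01, -2.57057743e-01,
         6.97468259e-02],
       [ 9.99999652e-01,  5.27122282e-04, -6.45912894e-04,
         3.83445891e-04],
       [ 7.59708491e-04, -2.57057432e-01,  9.66395830e-01,
        -1.62038107e-01],
       [ 0.00000000e+00,  0.00000000e+00,  0.00000000e+00,
         1.00000000e+00]])}
```

Run:
```python
import cv2
a=cv2.imread("pics/side0.png")[130:390,200:460]; cv2.imwrite("pics/s1.png",cv2.resize(a,None,fx=2.3,fy=2.3,interpolation=cv2.INTER_CUBIC))
a=cv2.imread("pics/top0.png")[120:270,150:480]; cv2.imwrite("pics/t1.png",cv2.resize(a,None,fx=2.4,fy=2.4,interpolation=cv2.INTER_CUBIC))
```

```text
(no output)
```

View pics/s1.png

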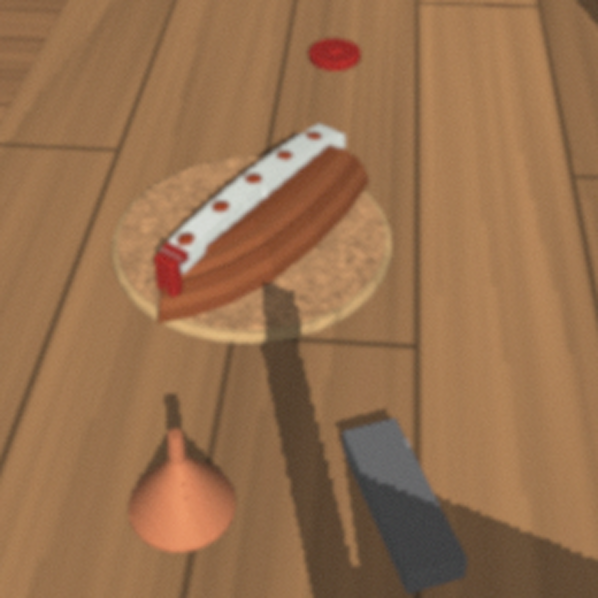

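View pics/t1.png

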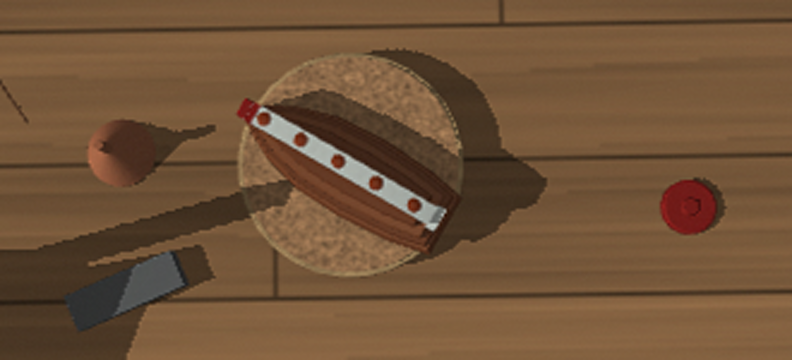

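The side view shows the red bow nearest the camera and the five rivets running away from it. In the top view (crop x2.4) the rivets run from (264,118) at the bow to (414,204) at the stern. The funnel and hone lie beyond the bow side, and the lid lies beyond the stern. Next I locate the rivets precisely in both cameras.

```bash
cat > h.py <<'E'
import numpy as np, cv2
from cell import camera_info
ZR=np.array([.118,.1232,.125,.1232,.118])
def ray(c,uv):
    i=camera_info(c);K=i["camera_matrix"];R=i["R"];t=i["t"]
    d=R.T@np.linalg.solve(K,np.array([uv[0],uv[1],1.])); return -R.T@t,d
def blobs(p,x0,y0,x1,y1):
    a=p[y0:y1,x0:x1].astype(int)
    # white keel mask, hull filled; rivets = nonwhite inside
    w=((a.min(2)>120)&(a.max(2)-a.min(2)<40)).astype(np.uint8)
    n,l,s,_=cv2.connectedComponentsWithStats(w); k=1+np.argmax(s[1:,4]); w=(l==k).astype(np.uint8)
    hull=cv2.convexHull(np.argwhere(w)[:,::-1].astype(np.int32)); m=np.zeros_like(w); cv2.fillConvexPoly(m,hull,1)
    g=(m>0)*np.clip((a[:,:,0]-a[:,:,2])-25,0,None).astype(float)
    n,l,s,_=cv2.connectedComponentsWithStats((g>15).astype(np.uint8))
    out=[]
    for i in range(1,n):
        if s[i,4]<6: continue
        ys,xs=np.nonzero(l==i); wt=g[ys,xs]; out.append((x0+(xs*wt).sum()/wt.sum(),y0+(ys*wt).sum()/wt.sum(),int(s[i,4])))
    return out
E
python3 - <<'E'
from h import *
for c,b in (("side",(255,175,370,285)),("top",(240,150,345,225))):
    p=np.load(c+"_p.npy");d=np.load(c+"_d.npy")
    bl=sorted(blobs(p,*b),key=lambda q:-q[1] if c=="side" else q[0])
    for k,q in enumerate(bl):
        o,dr=ray(c,q); z=ZR[k] if k<5 else .11
        X=o+dr*(z-o[2])/dr[2]; D=o+dr*d[int(round(q[1])),int(round(q[0]))]
        print(c,np.round(q,1),np.round(X,4),"depth",np.round(D,4))
E
```

```text
side [278.5 237.5  78. ] [0.6453 0.1745 0.118 ] depth [0.6458 0.1723 0.1161]
side [295.5 219.4  24. ] [0.617  0.1165 0.1232] depth [0.6173 0.1147 0.1218]
side [318.1 216.1 274. ] [0.5685 0.1029 0.125 ] depth [0.5711 0.0805 0.1077]
side [309.8 207.4  22. ] [0.5909 0.0696 0.1232] depth [0.59   0.0762 0.1282]
side [323.3 197.2  18. ] [0.565  0.0199 0.118 ] depth [0.5641 0.0287 0.1243]
side [336.1 188.8  13. ] [ 0.5384 -0.0292  0.11  ] depth [ 0.5374 -0.0143  0.1202]
top [259.1 169.1  25. ] [0.6449 0.1601 0.118 ] depth [0.6446 0.1597 0.1204]
top [274.5 177.8  27. ] [0.6182 0.1156 0.1232] depth [0.6179 0.1152 0.1257]
top [290.  186.8  25. ] [0.5917 0.0712 0.125 ] depth [0.592  0.0714 0.1227]
top [305.8 195.8  26. ] [0.5655 0.0265 0.1232] depth [0.5653 0.0264 0.1256]
top [313.5 206.   18. ] [0.5362 0.0052 0.118 ] depth [0.5367 0.0055 0.1069]
top [321.7 205.1  24. ] [ 0.5389 -0.0182  0.11  ] depth [ 0.5385 -0.0182  0.1177]
```

Both cameras agree: the rivets run from about (0.645, 0.160) to (0.539, −0.018), spaced 52 mm, with the keel heading 59.3°. I close the jaw, turn the tool's x axis onto the keel heading (yaw +43.6°), and then travel mostly along tool x.

{"op": "servo_tool", "data": {
  "commands": [0, 0, 0, 0, 0, -7.3, 0, 0, 0, 0, 0, -7.3, 0, 0, 0, 0, 0, -7.3, 0, 0, 0, 0, 0, -7.3, 0, 0, 0, 0, 0, -7.3, 0, 0, 0, 0, 0, -7.1, 0, 0, 0, 0, 0, 0, 0, 0, 0, 0, 0, 0],
  "jaw": 0,
  "newtons": 10
}}

```text
time_s: 1.5
tool_pos: [0.1757, -0.6258, 0.2226]
tool_rot: [180.0, 0.0, 59.1]
force: [-0.2, -0.2, -0.5]
grip_width: 0.0315
```

{"op": "servo_tool", "data": {
  "commands": [20, 0, 0, 0, 0, 0, 44, 0, 0, 0, 0, 0, 44, 0, 0, 0, 0, 0, 44, 0, 0, 0, 0, 0, 44, 0, 0, 0, 0, 0, 44, 0, 0, 0, 0, 0, 44, 0, 0, 0, 0, 0, 44, 0, 0, 0, 0, 0, 44, 0, 0, 0, 0, 0, 44, 0, 0, 0, 0, 0]
}}

```text
time_s: 2.5
tool_pos: [0.3889, -0.2665, 0.2229]
tool_rot: [179.9, 0.0, 59.1]
force: [0.2, -0.9, 0.0]
grip_width: 0.0006
```

{"op": "servo_tool", "data": {
  "commands": [44, 0, 0, 0, 0, 0, 44, 0, 0, 0, 0, 0, 44, 0, 0, 0, 0, 0, 44, 0, 0, 0, 0, 0, 44, 0, 0, 0, 0, 0, 44, 0, 0, 0, 0, 0, 44, 0, 0, 0, 0, 0, 30, 0, 0, 0, 0, 0, 0, 0, 0, 0, 0, 0, 0, 0, 0, 0, 0, 0]
}}

```text
time_s: 3.5
tool_pos: [0.5607, 0.0229, 0.2223]
tool_rot: [-180.0, 0.0, 59.3]
force: [0.1, -0.1, 0.1]
grip_width: 0.0006
```

```bash
cat >> h.py <<'E'
from scipy.spatial.transform import Rotation as Ro
def wray(o,uv):
    i=camera_info("wrist");K=i["camera_matrix"];T=i["T_tool_cam"]
    R=Ro.from_euler("xyz",o["tool_rot"],degrees=True).as_matrix()
    return np.array(o["tool_pos"])+R@T[:3,3], R@T[:3,:3]@np.linalg.solve(K,np.array([uv[0],uv[1],1.]))
def wproj(o,X):
    i=camera_info("wrist");K=i["camera_matrix"];T=i["T_tool_cam"]
    R=Ro.from_euler("xyz",o["tool_rot"],degrees=True).as_matrix()
    c=T[:3,:3].T@(R.T@(np.array(X)-o["tool_pos"])-T[:3,3]); c=K@c; return c[:2]/c[2]
E
python3 - <<'E'
from h import *
from cell import *
o=monitor.get_obs(); p,d=read_camera("wrist"); cv2.imwrite("pics/w0.png",p[:,:,::-1]); np.save("w_p.npy",p)
print(o["tool_pos"],o["tool_rot"])
for X in [(.6449,.1601,.118),(.6182,.1156,.1232),(.5917,.0712,.125),(.5655,.0265,.1232)]: print(np.round(wproj(o,X),1))
E
```

```text
[0.56071845 0.02287527 0.22232817] [-1.79970878e+02  2.31214546e-02  5.92899175e+01]
[321.6 -18.1]
[321.1  58.9]
[320.8 130.3]
[321.  194.6]
```

View pics/w0.png

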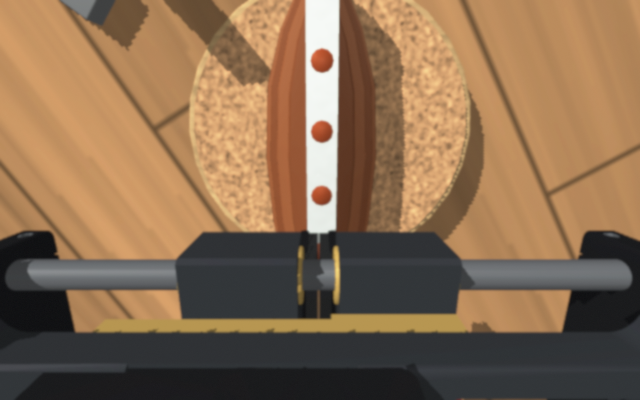

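The wrist view shows rivets 2, 3 and 4 at (321,60), (321,131) and (321,195). The projected positions match to about 1 px, so the poses are good. I go over rivet 1 and descend to about 8 mm above it.

{"op": "servo_tool", "data": {
  "commands": [40, 0.6, 0, 0, 0, 0, 41, 0.6, 0, 0, 0, 0, 41, 0.6, 0, 0, 0, 0, 41, 0.6, 0, 0, 0, 0, 0, 0, 30, 0, 0, 0, 0, 0, 30, 0, 0, 0, 0, 0, 22, 0, 0, 0, 0, 0, 13, 0, 0, 0, 0, 0, 0, 0, 0, 0, 0, 0, 0, 0, 0, 0]
}}

```text
time_s: 4.55
tool_pos: [0.6467, 0.1605, 0.1285]
tool_rot: [179.9, -0.0, 59.2]
force: [0.3, 0.5, 0.2]
grip_width: 0.0009
```

{"op": "servo_tool", "data": {
  "commands": [0, 0, 4, 0, 0, 0, 0, 0, 3, 0, 0, 0, 0, 0, 2, 0, 0, 0, 0, 0, 1, 0, 0, 0, 0, 0, 0, 0, 0, 0]
}}

```text
time_s: 5.05
tool_pos: [0.6463, 0.1614, 0.1181]
tool_rot: [180.0, -0.0, 59.3]
force: [-0.7, -0.6, 4.0]
grip_width: 0.0004
```

{"op": "servo_tool", "data": {
  "commands": [0, 0, 0, 0, 0, 0, 0, 0, 0, 0, 0, 0]
}}

```text
time_s: 5.25
tool_pos: [0.6463, 0.1614, 0.118]
tool_rot: [180.0, -0.0, 59.3]
force: [-1.2, -0.2, 2.4]
grip_width: 0.0006
```

Run:
```python
from cell import *
import cv2
for c,b in (("side",(170,290,240,400)),("top",(130,240,220,370))):
    p,d=read_camera(c); a=p[b[0]:b[1]+0,b[2]:b[3],::-1]; cv2.imwrite(f"pics/{c}_r1.png",cv2.resize(a,None,fx=4,fy=4,interpolation=cv2.INTER_CUBIC))
    o=monitor.get_obs(); print(o["tool_pos"],o["force"])
```

```text
[0.64631175 0.16138584 0.11793429] [-1.15399302 -0.85108589  2.74898464]
[0.64629364 0.16140335 0.11784057] [-0.4129175  -0.71897593  3.29909404]
```

View pics/side_r1.png

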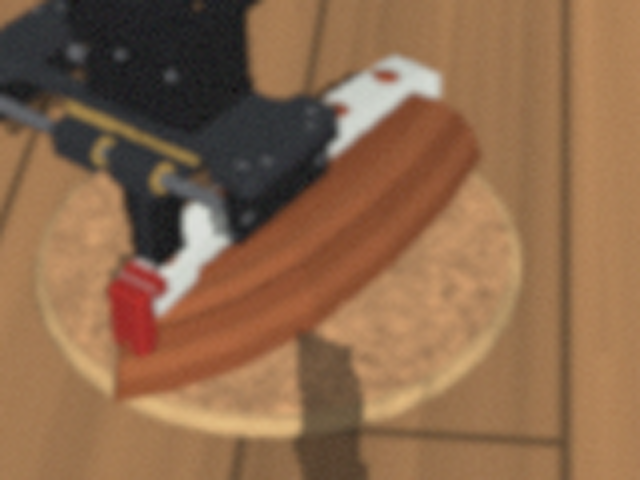

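Contact on rivet 1 is at z=0.118, the expected dome height, with about 3 N. The boat looks undisturbed. I lift 12 mm, pass gap 1 and stop over rivet 2.

{"op": "servo_tool", "data": {
  "commands": [0, 0, -6, 0, 0, 0, 0, 0, -6, 0, 0, 0, -14, 0, 0, 0, 0, 0, -14, -0.4, 0, 0, 0, 0, 0, 0, 0, 0, 0, 0, -13, -0.4, 0, 0, 0, 0, -12, 0, 0, 0, 0, 0, 0, 0, 0, 0, 0, 0, 0, 0, 0, 0, 0, 0]
}}

```text
time_s: 6.25
tool_pos: [0.6184, 0.1156, 0.1296]
tool_rot: [180.0, 0.0, 59.2]
force: [-0.2, 0.5, 0.4]
grip_width: 0.0007
```

{"op": "servo_tool", "data": {
  "commands": [0, 0, 4, 0, 0, 0, 0, 0, 2, 0, 0, 0, 0, 0, 1.5, 0, 0, 0, 0, 0, 0, 0, 0, 0, 0, 0, 0, 0, 0, 0]
}}

```text
time_s: 6.75
tool_pos: [0.6184, 0.1168, 0.1224]
tool_rot: [-180.0, -0.0, 59.3]
force: [-1.6, 0.1, 4.1]
grip_width: 0.0007
```

{"op": "servo_tool", "data": {
  "commands": [0, 0, -5, 0, 0, 0, 0, 0, -6, 0, 0, 0, -13, 0, 0, 0, 0, 0, -13, 0, 0, 0, 0, 0, 0, 0, 0, 0, 0, 0, -13, -0.2, 0, 0, 0, 0, -13, 0, 0, 0, 0, 0, 0, 0, 0, 0, 0, 0, 0, 0, 0, 0, 0, 0]
}}

```text
time_s: 7.65
tool_pos: [0.5916, 0.0709, 0.1331]
tool_rot: [180.0, 0.0, 59.2]
force: [0.4, 0.8, 0.4]
grip_width: 0.0006
```

{"op": "servo_tool", "data": {
  "commands": [0, 0, 4, 0, 0, 0, 0, 0, 3, 0, 0, 0, 0, 0, 1.5, 0, 0, 0, 0, 0, 0.5, 0, 0, 0, 0, 0, 0, 0, 0, 0]
}}

```text
time_s: 8.15
tool_pos: [0.5917, 0.0722, 0.1243]
tool_rot: [-180.0, -0.0, 59.3]
force: [-0.5, -0.1, 3.7]
grip_width: -0.0001
```

{"op": "servo_tool", "data": {
  "commands": [0, 0, -4, 0, 0, 0, 0, 0, -5, 0, 0, 0, -13, 0, 0, 0, 0, 0, -13, 0, 0, 0, 0, 0, 0, 0, 0, 0, 0, 0, -13, 0, 0, 0, 0, 0, -13.5, 0, 0, 0, 0, 0, 0, 0, 0, 0, 0, 0, 0, 0, 0, 0, 0, 0]
}}

```text
time_s: 9.05
tool_pos: [0.5647, 0.0258, 0.1331]
tool_rot: [180.0, 0.0, 59.2]
force: [-0.8, -0.2, 0.2]
grip_width: 0.0006
```

{"op": "servo_tool", "data": {
  "commands": [0, 0, 5, 0, 0, 0, 0, 0, 3, 0, 0, 0, 0, 0, 2, 0, 0, 0, 0, 0, 0.5, 0, 0, 0, 0, 0, 0, 0, 0, 0]
}}

```text
time_s: 9.55
tool_pos: [0.5648, 0.027, 0.1227]
tool_rot: [-180.0, -0.0, 59.3]
force: [-2.2, 0.0, 4.7]
grip_width: 0.0005
```

{"op": "servo_tool", "data": {
  "commands": [0, 0, -4, 0, 0, 0, 0, 0, -5, 0, 0, 0, -13, 0, 0, 0, 0, 0, -12.5, 0, 0, 0, 0, 0, 0, 0, 0, 0, 0, 0, -13, 0, 0, 0, 0, 0, -14, 0.3, 0, 0, 0, 0, 0, 0, 0, 0, 0, 0, 0, 0, 0, 0, 0, 0]
}}

```text
time_s: 10.45
tool_pos: [0.5382, -0.0192, 0.1316]
tool_rot: [180.0, -0.0, 59.2]
force: [0.8, -0.0, 0.0]
grip_width: 0.0005
```

{"op": "servo_tool", "data": {
  "commands": [0, 0, 7, 0, 0, 0, 0, 0, 4, 0, 0, 0, 0, 0, 2, 0, 0, 0, 0, 0, 1, 0, 0, 0, 0, 0, 0, 0, 0, 0]
}}

```text
time_s: 10.95
tool_pos: [0.538, -0.0182, 0.1176]
tool_rot: [-179.9, 0.0, 59.3]
force: [-2.6, 0.8, 3.3]
grip_width: 0.0002
```

Contact on rivet 5 is 3.3 N at z=0.1176, the dome height. All five readings follow the arch. Now I retreat straight up and check.

{"op": "servo_tool", "data": {
  "commands": [0, 0, 0, 0, 0, 0, 0, 0, -5, 0, 0, 0, 0, 0, -15, 0, 0, 0, 0, 0, -30, 0, 0, 0, 0, 0, -30, 0, 0, 0, 0, 0, -30, 0, 0, 0, -40, 0, 0, 0, 0, 0, -40, 0, 0, 0, 0, 0, -40, 0, 0, 0, 0, 0, 0, 0, 0, 0, 0, 0]
}}

```text
time_s: 11.95
tool_pos: [0.4746, -0.1285, 0.2285]
tool_rot: [179.9, 0.2, 58.7]
force: [-0.0, -1.0, 1.1]
grip_width: 0.0001
```

Run:
```python
from h import *
from cell import *
o=monitor.get_obs(); print(o["time_s"],o["tool_pos"],o["force"])
for c,b in (("side",(255,175,370,285)),("top",(240,150,345,225))):
    p,d=read_camera(c); cv2.imwrite(f"pics/{c}9.png",p[:,:,::-1])
    print([np.round(q,1).tolist() for q in blobs(p,*b)],[np.round(q,1).tolist() for q in blobs(np.load(c+"_p.npy"),*b)])
    for l in ["lid","hone","funnel"]: print(c,l,[(np.round(r["box"]).tolist(),round(r["conf"],2)) for r in look_for(c,l)][:2])
s=cv2.imread("pics/side9.png"); t=cv2.imread("pics/top9.png")
cv2.imwrite("pics/end.png",np.hstack([cv2.resize(s[130:390,190:450],(390,390)),cv2.resize(t[120:280,170:450],(400,390))]))
```

```text
11.95 [ 0.47461265 -0.12846712  0.22854383] [-0.02165967 -1.01893716  1.06981973]
[[336.0, 188.8, 13.0], [318.1, 216.1, 274.0], [323.3, 197.2, 18.0], [309.8, 207.4, 22.0], [295.5, 219.4, 23.0], [278.5, 237.5, 77.0]] [[336.1, 188.8, 13.0], [318.1, 216.1, 274.0], [323.3, 197.2, 18.0], [309.8, 207.4, 22.0], [295.5, 219.4, 24.0], [278.5, 237.5, 78.0]]
side lid [([336.0, 146.0, 19.0, 15.0], 0.58)]
side hone [([349.0, 315.0, 57.0, 74.0], 0.63)]
side funnel [([253.0, 313.0, 47.0, 59.0], 0.58), ([267.0, 188.0, 96.0, 84.0], 0.2)]
[[259.2, 169.1, 27.0], [274.5, 177.8, 27.0], [290.0, 186.8, 26.0], [305.8, 195.8, 26.0], [313.4, 205.9, 19.0], [321.7, 205.1, 24.0]] [[259.1, 169.1, 25.0], [274.5, 177.8, 27.0], [290.0, 186.8, 25.0], [305.8, 195.8, 26.0], [313.5, 206.0, 18.0], [321.7, 205.1, 24.0]]
top lid [([424.0, 194.0, 24.0, 22.0], 0.89)]
top hone [([179.0, 225.0, 48.0, 30.0], 0.96)]
top funnel [([189.0, 169.0, 30.0, 30.0], 0.86), ([249.0, 160.0, 92.0, 64.0], 0.35)]
```

View pics/end.png

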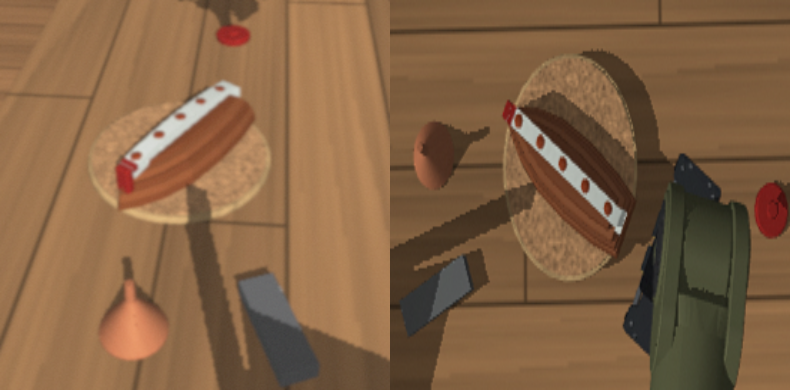

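The picture shows the boat, pan, lid, hone and funnel as they began, with rivet pixels within 0.1 px of the start. The hand is clear in the air. I hold still briefly, then hand in.

{"op": "servo_tool", "data": {
  "commands": [0, 0, 0, 0, 0, 0, 0, 0, 0, 0, 0, 0, 0, 0, 0, 0, 0, 0]
}}

```text
time_s: 12.65
tool_pos: [0.4771, -0.1218, 0.2275]
tool_rot: [-180.0, -0.0, 59.3]
force: [-0.1, 0.7, -0.9]
grip_width: 0.0003
```

```bash
python3 -c "
from cell import *
print(env.sign_off())"
```

```text
the job is handed in; nothing more can be done
None
```

I ran the closed fingertips along the keel from bow to stern, touching all five rivets in order and handing in at about 12.7 s. Between rivets I passed each gap with the fingertips about 10 mm above the keel.

| Rivet | Upward force at contact (N) | Tip height above bench (mm) |
|---|---|---|
| 1 (bow) | about 3–4 | 118.0 |
| 2 | 4.1 | 122.4 |
| 3 (middle) | 3.7 | 124.3 |
| 4 | 4.7 | 122.7 |
| 5 (stern) | 3.3 | 117.6 |

- **Proud rivets:** the tip heights follow the keel's arch to within about 1 mm, so no rivet stands noticeably proud.
- **Final check:** in both fixed cameras the rivets were within 0.1 px of where they started, so the boat was not shifted and the pan had sprung back. The lid, hone and funnel stood where they began, within the detector's few-pixel scatter. The hand was clear in the air, with about 1 N of noise in the force reading.
- **What I could not confirm:** contact on each rivet, rather than on the keel beside it, is inferred from tip position, height and force. At the two end rivets the height margin is only about 1 mm. How far the pan sank was not measured either; the forces stayed below about 5 N, and the tip was commanded only about 1 mm past contact.

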